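# Close the degassing pot and set its bleed valve

### The job

The cup of resin is already standing in the vacuum pot. Take the clear lid from its wire stand and set it gently on the pot, so that it sits level and fully home on the rim, and set the yellow lever of the bleed valve on the front of the pot half way, at 45 degrees, so that the pot draws down slowly. Leave the gold jar, the dropper bottle and the mug standing where they are.

Things in the scene. Friction and masses are not known exactly. Their poses are not given: they have to be found in the camera images.
- pot_lid: Round clear acrylic lid, 160 mm across, 12 mm thick, 0.32 kg, black gasket ring under its edge. Origin: centre of the gasket's underside, which lands on the pot's rim; z points up through the knob. Below, a bevelled step 127 mm across and 6 mm deep drops into the pot's mouth. Knob: black, round, 34 mm, from 15 to 45 mm above the origin. It starts reclined in the stand, 38 degrees from level.
- lid_knob (a point): Point on the axis of the lid's knob, 34 mm above the lid's origin, where to pinch it (TCP here leaves the fingertips 3 mm off the lid).
- lid_stand: Fixed bent-wire stand, 130 mm deep, 86 mm wide, 95 mm high, in which the lid reclines, knob up and toward the stand's -x: two rails sloping up to its +x and two hooks, 80 mm apart, that hold the lid's lower edge and rise 24 mm square to the slope. Lift the lid square to its own face to clear them. Origin on the table under the lid's centre.
- pot_rim (a point): Centre of the mouth of the fixed stainless vacuum pot, level with its rim, 135 mm above the table. Pot 140 mm in diameter (156 at the rim, mouth 135 mm); loop handles at its sides reach 100 mm from the axis, a gauge is on its front left, a pump behind it. The point's x axis points from the bleed valve to the pump, z up. The resin cup inside stays below the rim.
- bleed_lever (a joint): Angle of the bleed valve's yellow lever about a vertical axis, rad: 0 = open, lever in line with the valve, pointing straight away from the pot; grows counterclockwise seen from above to 1.571 = closed, lever crosswise, pointing to pot_rim's -y. It stays where it is left. Half way is 0.785.
- lever_pivot (a point): On the bleed lever's vertical hinge axis at the lever's mid height, 117 mm above the table and 110 mm in front of the pot's axis. The valve and its silencer below reach up to 98 mm above the table.
- lever_grip (a point): Middle of the yellow sleeve of the bleed lever, 52 mm out from the pivot, where to pinch or push it. The sleeve is 56 mm long, 13 mm wide (level, across the lever) and 9 mm thick. The point's x axis points along the lever to the pivot.
- gold_jar: Small jar with gold content and black lid, 44 mm across, 47 mm high; bystander; origin at its foot.
- white_dropper: White dropper bottle with black cap, 24 mm across, 70 mm high; bystander; origin at its foot.
- white_mug: White mug, 85 mm across, 110 mm high; bystander; origin at its foot.
There are look-alikes about, which are no part of the job. Leave any purple or turquoise look-alike of the pot_lid alone.

How it is judged:
By the outcome, as a careful person would: the job done as asked, in the order asked, and still so for the second after the job is handed in, with the robot touching nothing.
It also fails if it takes over 56 s, if anything falls off the work surface, if the arm or the gripper's body presses on something with over 40 N, if the wrist force passes 120 N, or if a joint passes its speed limit or range.

### The arm

A 6-joint arm with a two-finger parallel gripper is mounted at the origin on a cart in front of the work surface, level with it; the furniture and walls round the work are solid. World frame = base frame: x ahead of the robot, y to its left, z up, the work surface at z = 0. Lengths are in m, angles in rad, forces in N, time in s.
With the tool pointing down it reaches from about 0.25 to 0.775 m from the base axis. Payload 4 kg.
Tool frame: the origin (TCP) lies between the finger pads, 19 mm behind the fingertips; this is the grasp point; z points along the fingers, y is the line along which they close (so a half turn about z gives the same grasp; the last joint's range is limited). The gripper opens to 85 mm and grips with 20 to 120 N. Pads are 22 mm wide; open, the fingers measure 114 mm over their backs; the gripper's body (76 mm by 85 mm) begins 54 mm behind the grasp point. The pads swing forward as they close: fully open they stand 13 mm farther back than shut.
Start: joints at [1.226, 0.087, 1.371, -0, 1.684, -0.103], TCP at [0.132, 0.534, 0.25] pointing down, gripper open.
Joint ranges: [-3.1, 3.1], [-0.76, 2.03], [0.27, 2.55], [-1.08, 4.22], [0.17, 2.65], [-2.57, 2.57]. Speed limits (rad/s): [2.79, 2.79, 3.14, 3.14, 3.14, 3.14].

### API

Orientations are given as a 3x3 rotation matrix whose columns are the frame's x, y, z axes.
In Python, from workcell import readout, vision, order gives the robot as it stands.
- The arm moves only by the tool apply_moves, never from a script. Its argument "commands" is a list of rows, each a list of 7 numbers: the shift along the tool's x, y, z each as a share of 1 m, from -1 to 1, then the turn, a rotation vector about the tool's x, y, z each as a share of 60 degrees, from -1 to 1, then the opening, from -1 (shut) to 1 (fully open). A call has 1 to 5 rows; each row shifts and turns the commanded pose from where the row before left it, along the tool's axes as they then stand; what a row does not reach is not made up. A row lasts 1/10 s, in which the tool goes at most 50 mm and 8.59 degrees, less where a joint would pass 70% of its speed; a pose out of reach is approached as far as the arm can. A call with a number of a shift or a turn outside -1 to 1 is refused whole. A call with a gripper value outside its range is refused whole. The fingers move at their own pace and stop on an object; "grip_force" is the grip in N (left out, the last holds). Time passes only in rows, so rows that do not move let the fingers close. It gives the time, the measured TCP pose, the force, the opening and the grip force at its end, in the units of the state.
- readout.get_state(): the state, without advancing time (a new reading comes with each control period).
- vision.snapshot(name): name is "scene" or "top"; returns the picture (420x560x3 uint8, red, green, blue); there is no depth.
- vision.calibration(name): a dict with "fx", "fy", "cx", "cy" (pixels), "dist_coeffs" ([k1, k2, p1, p2, k3] as OpenCV has them; the pictures are not rectified), "xyz" and "rotation" of the camera in the world. Camera axes: x right, y down, z forward; pixel columns grow to the right and rows downward; lengths in m; the calibration is good to about 2 mm. A picture is of the moment at which its call begins. calibration takes no time and is no camera call.
- order.close_job(): hands the job in; it is judged then, once.
The state is a dict: "t": time; "joint_positions": joint angles; "qd": joint speeds; "joint_torque": joint torques, N m; "eef_pos": TCP position; "orientation": TCP orientation; "wrist_force": force on the tool from outside, world axes, zero at the start; "moment": the same for the moment, N m; "width": opening from 0.0 (shut) to 1.0 (fully open); "gripper_force": force on a finger pad.
Only numpy, scipy, OpenCV 4.12 (cv2) and the standard library are available. Lean on these libraries where they do the work, as an engineer would, in place of code of your own. Each camera call takes 0.05 s, during which the arm holds its last target. There are 200 camera calls.

## Working session

There is one attempt and no reset: what is moved stays moved. The work goes in short steps, Python scripts to look and compute and a tool call to move; the robot and the scene stay as the last step left them, time stands still between calls to the robot, and variables do not carry over. Pictures are saved under pics/ and viewed, at most 10 in all, crops included, and the job is handed in when it is done.

Besides the shell and the picture viewer there is one more tool, called after ">>>" by a JSON object that holds its "api" and its "payload". apply_moves: Moves the arm, as the interface text tells. Shift numbers are shares of 1 m and turn numbers shares of 60 degrees, none past 1 either way. Its arguments: {"type":"object","properties":{"commands":{"type":"array","items":{"type":"array","items":{"type":"number","minimum":-1,"maximum":1}}},"grip_force":{"type":"number"}},"required":["commands"]}

```bash
ls; mkdir -p pics; cat > h.py <<'E'
import numpy as np,cv2
from workcell import readout,vision,order
def snap(n,f):
    im=vision.snapshot(n); cv2.imwrite('pics/'+f,im[:,:,::-1]); return im
def cam(n):
    c=vision.calibration(n); K=np.array([[c['fx'],0,c['cx']],[0,c['fy'],c['cy']],[0,0,1.]])
    return K,np.array(c['dist_coeffs'],float),np.array(c['xyz']),np.array(c['rotation'])
def ray(n,px):
    K,d,p,R=cam(n); u=cv2.undistortPoints(np.array(px,float).reshape(-1,1,2),K,d).reshape(-1,2)
    return p,np.c_[u,np.ones(len(u))]@R.T
def onz(n,px,z):
    p,D=ray(n,px); return p+D*((z-p[2])/D[:,2])[:,None]
def tri(a,b):
    p,D=ray('scene',[a]);q,E=ray('top',[b]);s=np.linalg.lstsq(np.c_[D[0],-E[0]],q-p,rcond=None)[0]
    A=p+s[0]*D[0];B=q+s[1]*E[0];return (A+B)/2,np.linalg.norm(A-B)
def proj(n,P):
    K,d,p,R=cam(n); r=cv2.Rodrigues(R.T)[0]
    return cv2.projectPoints(np.array(P,float).reshape(-1,1,3),r,-R.T@p,K,d)[0].reshape(-1,2)
E
python3 - <<'E'
from h import *
for n in('scene','top'):
    snap(n,n+'0.png'); print(cam(n))
print(readout.get_state())
E
```

```text
pics
(array([[401.3544574 ,   0.        , 283.31202512],
       [  0.        , 401.3544574 , 216.11420198],
       [  0.        ,   0.        ,   1.        ]]), array([-0.03843486,  0.        ,  0.        ,  0.        ,  0.        ]), array([0.20966603, 0.62498989, 0.87237451]), array([[-0.89174362, -0.31582748,  0.3241085 ],
       [-0.45248339,  0.61084344, -0.64971461],
       [ 0.00721818, -0.72603257, -0.68762243]]))
(array([[430.33065339,   0.        , 282.74793553],
       [  0.        , 430.33065339, 210.1588186 ],
       [  0.        ,   0.        ,   1.        ]]), array([0.03864365, 0.        , 0.        , 0.        , 0.        ]), array([ 0.47014737, -0.1096982 ,  1.07977363]), array([[ 0.00219316, -0.9943576 ,  0.10605732],
       [-0.99999252, -0.00184295,  0.00340005],
       [-0.00318541, -0.10606398, -0.9943542 ]]))
{'t': 0.1, 'joint_positions': array([ 1.22593361e+00,  8.79082433e-02,  1.37209772e+00,  3.43010162e-05,
        1.68362793e+00, -1.03117257e-01]), 'qd': array([-0.00030988, -0.0015027 , -0.00399307,  0.00015784, -0.00076056,
       -0.00026316]), 'joint_torque': array([ 2.26251534e-03, -3.53014147e+01, -3.14219069e+01, -2.26634493e-04,
        7.85522192e-03, -2.65849457e-05]), 'eef_pos': array([0.13153223, 0.53361623, 0.24894405]), 'orientation': array([[-9.70922423e-01,  2.39393246e-01, -7.22153914e-04],
       [ 2.39394211e-01,  9.70920576e-01, -1.90953576e-03],
       [ 2.44024132e-04, -2.02689055e-03, -9.99997916e-01]]), 'wrist_force': array([ 0.03383027,  0.5471405 , -0.6309269 ]), 'moment': array([ 0.00216394,  0.05814156, -0.01943809]), 'gripper_force': 0.0, 'width': 1.0018217483597973}
```

View pics/scene0.png

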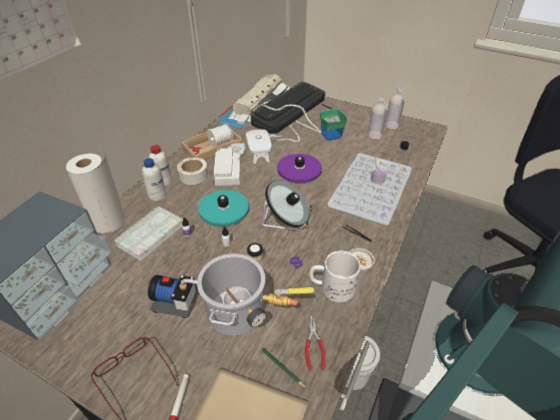

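View pics/top0.png

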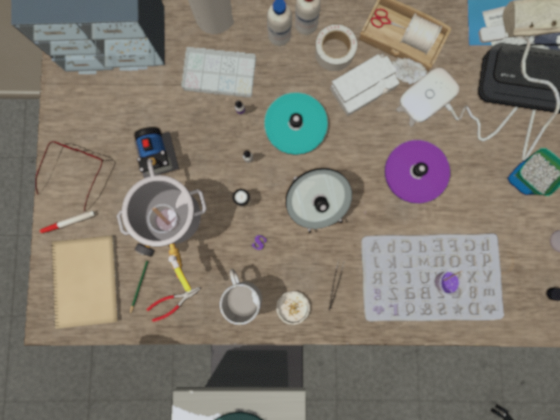

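The scene view shows the clear lid with its knob at (293,199), the pot's mouth at about (232,285), the yellow lever at about (300,291) and the brass valve at about (280,300). In the top view the clear lid's knob is at (321,204), the pot at (158,212) and the lever at about (180,272).

Candidates for the lid, in top pixels: turquoise (296,122), purple (418,171) and clear/grey in the wire stand (319,200). I choose the clear one and will check it in a close crop.

```bash
python3 - <<'E'
from h import *
s=cv2.imread('pics/scene0.png');t=cv2.imread('pics/top0.png')
f=lambda im,x,y,w,h:cv2.resize(im[y:y+h,x:x+w],(400,300),interpolation=cv2.INTER_CUBIC)
# left: lid (scale 4); right: pot (scale 10/3 )
a=np.hstack([f(s,240,160,100,75),f(s,190,245,140,105)])
b=np.hstack([f(t,270,160,100,75),f(t,110,175,160,120)])
cv2.imwrite('pics/c1.png',np.vstack([a,b]))
for n,im in(('scene',s),('top',t)):
    hsv=cv2.cvtColor(im,cv2.COLOR_BGR2HSV)
    m=cv2.inRange(hsv,(22,150,120),(35,255,255))
    k,l,st,c=cv2.connectedComponentsWithStats(m)
    for i in range(1,k):
        if st[i,4]>15:
            pts=np.argwhere(l==i)[:,::-1].astype(np.float32);print(n,'yellow',st[i],c[i],cv2.minAreaRect(pts),onz(n,[c[i]],.117))
    g=cv2.cvtColor(im,cv2.COLOR_BGR2GRAY); x0,y0=(275,185) if n=='scene' else (300,188)
    m=(g[y0:y0+35,x0:x0+40]<45).astype(np.uint8)
    k,l,st,c=cv2.connectedComponentsWithStats(m)
    for i in range(1,k):
        if st[i,4]>10: print(n,'knob',st[i,:4]+[x0,y0,0,0],st[i,4],c[i]+[x0,y0])
E
```

```text
scene knob [287 193  12  12] 70 [291.5        199.18571429]
scene knob [275 213   7   7] 13 [277.76923077 216.23076923]
top yellow [177 268  13  22  87] [183.06896552 278.33333333] ((183.0, 278.5), (23.25510597229004, 4.024921894073486), 63.43495178222656) [[0.4210699  0.11331848 0.117     ]]
top knob [315 197  13  13] 72 [320.27777778 201.52777778]
```

View pics/c1.png

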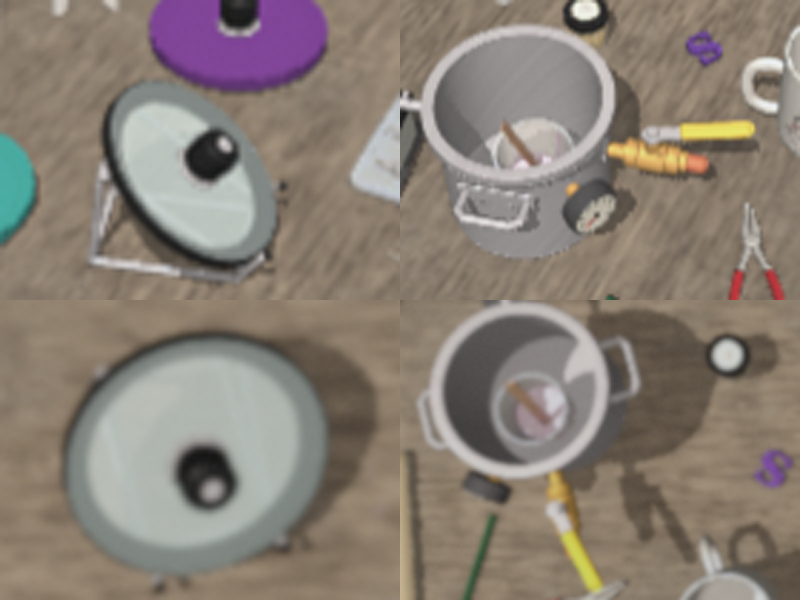

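The crop shows the chosen lid is clear/grey with a black knob, reclining in the wire stand. Its hooks face toward the robot, at top pixels of about (310,230) and (340,221). The lever is nearly in line with the valve, with its sleeve at about (183,278) top.

```bash
cat > m.py <<'E'
from h import *
from scipy.optimize import least_squares
from scipy.ndimage import gaussian_filter1d
def edges(im,n,ell,feat,sign,lo=.85,hi=1.15,N=72):
    # strongest edge along rays scaled about hand ellipse (cx,cy,a,b,deg)
    cx,cy,a,b,d=ell; th=np.arange(N)*2*np.pi/N; d=np.radians(d)
    s=np.linspace(lo,hi,90); ex=a*np.cos(th)*np.cos(d)-b*np.sin(th)*np.sin(d); ey=a*np.cos(th)*np.sin(d)+b*np.sin(th)*np.cos(d)
    X=(cx+np.outer(ex,s)).astype(np.float32);Y=(cy+np.outer(ey,s)).astype(np.float32)
    v=cv2.remap(feat.astype(np.float32),X,Y,cv2.INTER_LINEAR)
    g=gaussian_filter1d(v,3,axis=1,order=1)*sign; k=g[:,5:-5].argmax(1)+5;i=np.arange(N)
    return np.c_[X[i,k],Y[i,k]]
def frame(tilt,yaw):
    # lid z tilts by tilt toward stand -x ; yaw = stand x heading
    x=np.array([np.cos(yaw),np.sin(yaw),0]);y=np.array([-x[1],x[0],0]);z=np.cos(tilt)*np.array([0,0,1])-np.sin(tilt)*x
    return np.c_[np.cross(y,z),y,z]
def rad(p,D,c,R,h):
    n=R[:,2];o=c+n*h;t=((o-p)@n)/(D@n);return np.linalg.norm(p+D*t[:,None]-o,axis=1)
E
python3 - <<'E'
from m import *
I={n:cv2.imread(f'pics/{n}0.png') for n in('scene','top')}
W={n:i[:,:,2].astype(float)-i[:,:,0] for n,i in I.items()}
G={n:cv2.cvtColor(i,cv2.COLOR_BGR2GRAY) for n,i in I.items()}
# rim
E={'top':edges(I['top'],'top',(158,211,36,35.2,0),W['top'],1),'scene':edges(I['scene'],'scene',(231.5,281.7,34.3,28,0),G['scene'],-1)}
for sel in(['top'],['scene'],['top','scene']):
    def f(x): return np.concatenate([np.linalg.norm(onz(n,E[n],.135)[:,:2]-x[:2],axis=1)-.078 for n in sel])
    r=least_squares(f,[.57,.17],loss='soft_l1',f_scale=.001);print('rim',sel,r.x,np.median(abs(f(r.x))))
# lid
L={'top':edges(I['top'],'top',(319.2,198.5,33.5,29.3,-12),W['top'],1),'scene':edges(I['scene'],'scene',(287.6,203.5,26.5,17.5,50),W['scene'],1)}
R={n:ray(n,L[n]) for n in L}
for sel in(['top'],['scene'],['top','scene']):
  for free in(0,1):
    def f(x):
        F=frame(x[4] if free else np.radians(38),x[3])
        return np.concatenate([np.minimum(rad(*R[n],x[:3],F,0),rad(*R[n],x[:3],F,.012))-.08 for n in sel])
    r=least_squares(f,[.5,-.2,.06,.2,.66],loss='soft_l1',f_scale=.001);print('lid',sel,r.x.round(4),np.median(abs(f(r.x))))
    F=frame(np.radians(38),r.x[3])
    print([proj(n,r.x[:3]+F[:,2]*.03).round(1).tolist() for n in I])
# knob
for n,(cx,cy) in(('scene',(293,199)),('top',(321,204))):
    m=(G[n]<95).astype(np.uint8);z=np.zeros_like(m);cv2.circle(z,(cx,cy),10,1,-1);m&=z
    c=max(cv2.findContours(m,0,1)[0],key=cv2.contourArea);h=cv2.convexHull(c);M=cv2.moments(h);print(n,M['m10']/M['m00'],M['m01']/M['m00'],cv2.boundingRect(h))
E
```

```text
rim ['top'] [0.56952879 0.16768923] 0.0030800723165353844
rim ['scene'] [0.5693939  0.16992337] 0.00037631850761619956
rim ['top', 'scene'] [0.56953034 0.16955547] 0.000786967727939486
lid ['top'] [ 0.4498 -0.0328  1.0649  0.2643  0.66  ] 4.415828813719713e-12
[[[385.5, -410.4]], [[6754.0, -3094.5]]]
lid ['top'] [ 0.4504 -0.0321  1.0683  0.2918  0.2611] 5.495603971894525e-15
[[[385.2, -415.0]], [[4251.9, -1751.9]]]
lid ['scene'] [ 0.6046 -0.1866  0.0679  0.3126  0.66  ] 0.001595603502418573
[[[292.6, 198.7]], [[320.0, 205.3]]]
lid ['scene'] [ 0.5966 -0.1714  0.0816  0.3179  0.6915] 0.0018099153554577557
[[[292.9, 199.1]], [[313.8, 208.1]]]
lid ['top', 'scene'] [ 0.6072 -0.1906  0.064   0.301   0.66  ] 0.001113916104849809
[[[292.4, 198.7]], [[321.4, 204.4]]]
lid ['top', 'scene'] [ 0.6073 -0.1906  0.0638  0.2874  0.6826] 0.0009631696409802618
[[[292.4, 198.8]], [[321.3, 204.4]]]
scene 292.5429864253394 198.31674208144796 (286, 192, 14, 13)
top 320.91818181818184 203.6818181818182 (314, 196, 15, 16)
```

```bash
cat > p.py <<'E'
from m import *
from scipy.spatial.transform import Rotation as Ro
def goal(pos,R):
    s=readout.get_state();C=s['orientation'];d=np.array(pos)-s['eef_pos']
    rv=Ro.from_matrix(C.T@R).as_rotvec()
    print('t',s['t'],'pos',s['eef_pos'].round(4),'q',s['joint_positions'].round(2),'w',round(s['width'],3),'F',s['wrist_force'].round(1))
    print('turn(share)',(np.degrees(rv)/60).round(3),'deg',np.degrees(np.linalg.norm(rv)).round(1),'| shift now-axes',(C.T@d).round(4),'| shift goal-axes',(R.T@d).round(4),'world',d.round(4))
def tool(z,yyaw):
    y=np.array([np.cos(yyaw),np.sin(yyaw),0]);z=np.array(z)/np.linalg.norm(z);y=y-z*(y@z);y/=np.linalg.norm(y);return np.c_[np.cross(y,z),y,z]
F=frame(np.radians(38),.30);O=np.array([.6072,-.1906,.064]);RL=tool(-F[:,2],.30-np.pi/2);KN=O+.034*F[:,2]
RIM=np.array([.5695,.1692,.135])
E
python3 - <<'E'
from p import *
k,e=tri((292.54,198.32),(320.92,203.68));print('knob30 tri',k,e,'fit',O+.03*F[:,2]);print('KN',KN)
I={n:cv2.imread(f'pics/{n}0.png') for n in('scene','top')}
L={}
for n,bx in(('top',(165,250,205,300)),('scene',(280,280,325,300))):
    h=cv2.cvtColor(I[n],cv2.COLOR_BGR2HSV);m=cv2.inRange(h,(20,90,90),(36,255,255));z=np.zeros_like(m);x0,y0,x1,y1=bx;z[y0:y1,x0:x1]=255;m&=z
    k,l,st,c=cv2.connectedComponentsWithStats(m);i=1+st[1:,4].argmax()
    P=np.argwhere(l==i)[:,::-1];w=onz(n,P,.1195)
    u=np.linalg.svd(w[:,:2]-w[:,:2].mean(0))[2][0];u*=np.sign(-u[0]);s=(w[:,:2]-w[:,:2].mean(0))@u
    mid=w[:,:2].mean(0)+u*(s.max()+s.min())/2
    print(n,st[i],'mid',mid,'dir',u,'len',np.ptp(s),'pivot',mid-.052*u,'dist',np.linalg.norm(mid-.052*u-RIM[:2]),'yaw',np.degrees(np.arctan2(u[1],u[0])))
for nm,px,z in(('brass top',(172,245),.09),('pump',(152,150),.05),('handleL',(121,217),.12),('handleR',(202,205),.12),('mug',(240,303),.11),('muggrip',(236,279),.06),('jar',(241,197),.047)): print(nm,onz('top',[px],z).round(3))
goal(KN-.1*RL[:,2],RL)
E
```

```text
knob30 tri [ 0.58988741 -0.19503588  0.0901796 ] 0.0022421171236414327 fit [ 0.58955508 -0.19605821  0.08764032]
KN [ 0.58720243 -0.19678597  0.09079237]
top [173 266  19  26 202] mid [0.42036867 0.11438957] dir [-0.86698474 -0.49833469] len 0.057730469938549744 pivot [0.46545188 0.14030297] dist 0.10798633851251767 yaw -150.1101149807937
scene [288 287  27   8 171] mid [0.41727066 0.1147479 ] dir [-0.86229518 -0.50640599] len 0.0598028578300355 pivot [0.46211001 0.14108101] dist 0.11101030776376455 yaw -149.5752703624272
brass top [[0.495 0.147 0.09 ]]
pump [[0.727 0.212 0.05 ]]
handleL [[0.557 0.254 0.12 ]]
handleR [[0.584 0.075 0.12 ]]
mug [[ 0.367 -0.012  0.11 ]]
muggrip [[0.417 0.003 0.06 ]]
jar [[ 0.612 -0.005  0.047]]
t 0.1 pos [0.1315 0.5336 0.2489] q [ 1.23  0.09  1.37  0.    1.68 -0.1 ] w 1.002 F [ 0.   0.5 -0.6]
turn(share) [-0.815  0.228  2.365] deg 150.7 | shift now-axes [-0.5645 -0.6317  0.0805] | shift goal-axes [0.0756 0.8324 0.1597] world [ 0.3969 -0.7486 -0.0794]
```

>>> {"api": "apply_moves", "payload": {"commands": [[-0.033, -0.037, 0, 0, 0, 0, 1], [-0.033, -0.037, 0, 0, 0, 0, 1], [-0.033, -0.037, 0, 0, 0, 0, 1], [-0.033, -0.037, 0, 0, 0, 0, 1], [-0.033, -0.037, 0, 0, 0, 0, 1]], "grip_force": 60}}

```text
t: 0.6
eef_pos: [0.2478, 0.313, 0.2495]
orientation: [[-0.971, 0.238, -0.0], [0.238, 0.971, -0.0], [0.0, -0.001, -1.0]]
wrist_force: [1.4, 1.0, 0.2]
width: 1.002
gripper_force: 0.0
```

>>> {"api": "apply_moves", "payload": {"commands": [[-0.033, -0.037, 0, 0, 0, 0, 1], [-0.033, -0.037, 0, 0, 0, 0, 1], [-0.033, -0.037, 0, 0, 0, 0, 1], [-0.033, -0.037, 0, 0, 0, 0, 1], [-0.033, -0.037, 0, 0, 0, 0, 1]]}}

```text
t: 1.1
eef_pos: [0.3637, 0.0938, 0.2498]
orientation: [[-0.971, 0.239, 0.0], [0.239, 0.971, 0.0], [-0.0, 0.0, -1.0]]
wrist_force: [1.1, 1.3, 1.0]
width: 0.997
gripper_force: 0.0
```

>>> {"api": "apply_moves", "payload": {"commands": [[-0.033, -0.037, 0, 0, 0, 0, 1], [-0.033, -0.037, 0, 0, 0, 0, 1], [-0.033, -0.037, 0, 0, 0, 0, 1], [-0.033, -0.037, 0, 0, 0, 0, 1], [-0.033, -0.037, 0, 0, 0, 0, 1]]}}

```text
t: 1.6
eef_pos: [0.4797, -0.1254, 0.2495]
orientation: [[-0.971, 0.24, -0.0], [0.24, 0.971, 0.001], [0.001, 0.001, -1.0]]
wrist_force: [0.2, 1.1, -0.4]
width: 0.999
gripper_force: 0.0
```

```bash
python3 -c "
from p import *
goal(KN-.1*RL[:,2],RL)"
```

```text
t 1.6 pos [ 0.4797 -0.1254  0.2495] q [-0.37 -0.03  1.5   0.    1.68 -1.7 ] w 0.999 F [ 0.2  1.1 -0.4]
turn(share) [-0.815  0.226  2.364] deg 150.6 | shift now-axes [-0.0688 -0.0753  0.0798] | shift goal-axes [-0.0334  0.0999  0.0753] world [ 0.0487 -0.0896 -0.0799]
```

>>> {"api": "apply_moves", "payload": {"commands": [[-0.03, -0.04, 0, -0.045, 0.0125, 0.131, 1], [0, 0, 0, -0.045, 0.0125, 0.131, 1], [0, 0, 0, -0.045, 0.0125, 0.131, 1], [0, 0, 0, -0.045, 0.0125, 0.131, 1], [0, 0, 0, -0.045, 0.0125, 0.131, 1]]}}

```text
t: 2.1
eef_pos: [0.4989, -0.1697, 0.2491]
orientation: [[-0.597, 0.799, 0.073], [0.79, 0.569, 0.228], [0.14, 0.194, -0.971]]
wrist_force: [-0.6, 0.8, -1.0]
width: 1.0
gripper_force: 0.0
```

>>> {"api": "apply_moves", "payload": {"commands": [[0, 0, 0, -0.045, 0.0125, 0.131, 1], [0, 0, 0, -0.045, 0.0125, 0.131, 1], [0, 0, 0, -0.045, 0.0125, 0.131, 1], [0, 0, 0, -0.045, 0.0125, 0.131, 1], [0, 0, 0, -0.045, 0.0125, 0.131, 1]]}}

```text
t: 2.6
eef_pos: [0.4987, -0.1695, 0.2492]
orientation: [[0.023, 0.962, 0.271], [0.932, -0.119, 0.343], [0.362, 0.245, -0.899]]
wrist_force: [-0.0, -0.5, 0.4]
width: 1.001
gripper_force: 0.0
```

>>> {"api": "apply_moves", "payload": {"commands": [[0, 0, 0, -0.045, 0.0125, 0.131, 1], [0, 0, 0, -0.045, 0.0125, 0.131, 1], [0, 0, 0, -0.045, 0.0125, 0.131, 1], [0, 0, 0, -0.045, 0.0125, 0.131, 1], [0, 0, 0, -0.045, 0.0125, 0.131, 1]]}}

```text
t: 3.1
eef_pos: [0.4986, -0.1695, 0.2491]
orientation: [[0.577, 0.653, 0.491], [0.599, -0.747, 0.289], [0.555, 0.128, -0.822]]
wrist_force: [0.1, 0.5, 0.5]
width: 1.0
gripper_force: 0.0
```

>>> {"api": "apply_moves", "payload": {"commands": [[0, 0, 0, -0.045, 0.0125, 0.131, 1], [0, 0, 0, -0.045, 0.0125, 0.131, 1], [0, 0, 0, -0.045, 0.0125, 0.131, 1], [0, 0, 0, 0, 0, 0, 1]]}}

```text
t: 3.5
eef_pos: [0.4981, -0.1683, 0.2492]
orientation: [[0.752, 0.304, 0.585], [0.241, -0.953, 0.185], [0.613, 0.002, -0.79]]
wrist_force: [0.2, 0.3, -0.2]
width: 1.002
gripper_force: 0.0
```

```bash
python3 -c "
from p import *
goal(KN-.1*RL[:,2],RL)"
```

```text
t 3.5 pos [ 0.4981 -0.1683  0.2492] q [-0.76 -0.26  1.82  0.6   1.28  0.41] w 1.002 F [ 0.2  0.3 -0.2]
turn(share) [-0.004  0.003  0.008] deg 0.5 | shift now-axes [-0.0373  0.0535  0.072 ] | shift goal-axes [-0.037   0.0535  0.072 ] world [ 0.0303 -0.0466 -0.0796]
```

>>> {"api": "apply_moves", "payload": {"commands": [[-0.018, 0.027, 0.03, -0.004, 0.003, 0.008, 1], [-0.019, 0.0265, 0.03, 0, 0, 0, 1], [0, 0, 0.04, 0, 0, 0, 1], [0, 0, 0.03, 0, 0, 0, 1], [0, 0, 0, 0, 0, 0, 1]]}}

```text
t: 4.0
eef_pos: [0.5626, -0.2034, 0.1192]
orientation: [[0.756, 0.299, 0.582], [0.233, -0.954, 0.188], [0.612, -0.006, -0.791]]
wrist_force: [-0.2, 1.0, 0.1]
width: 1.001
gripper_force: 0.0
```

```bash
python3 -c "
from p import *
goal(KN+.001*F[:,2],RL)
a=snap('scene','s2.png');b=snap('top','t2.png')
f=lambda im,x,y:cv2.resize(im[y:y+90,x:x+120],(400,300),interpolation=3)
cv2.imwrite('pics/c2.png',np.hstack([f(a,230,150),f(b,260,150)])[:,:,::-1])"
```

```text
t 4.0 pos [ 0.5626 -0.2034  0.1192] q [-0.72  0.03  1.84  0.67  1.01  0.27] w 1.001 F [-0.2  1.   0.1]
turn(share) [-0.007  0.005 -0.001] deg 0.5 | shift now-axes [0.0027 0.0012 0.0371] | shift goal-axes [0.0026 0.001  0.0371] world [ 0.024   0.0064 -0.0277]
```

View pics/c2.png

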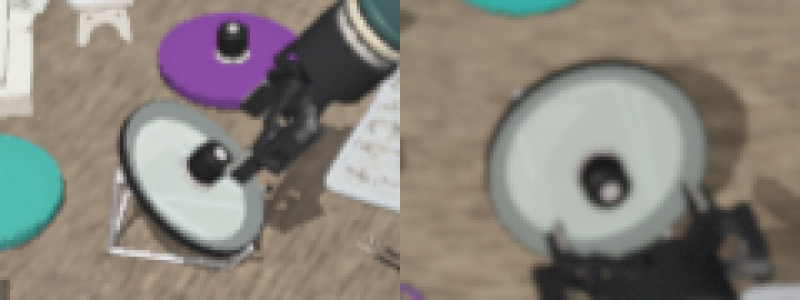

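The fingertips straddle the knob: tips at about (427,219) and (467,207) top, with the knob at about (442,204) in crop-derived coordinates. Advancing.

>>> {"api": "apply_moves", "payload": {"commands": [[0.003, 0.001, 0.02, -0.006, 0.005, 0, 1], [0, 0, 0.012, 0, 0, 0, 1], [0, 0, 0.005, 0, 0, 0, 1], [0, 0, 0, 0, 0, 0, 1]]}}

```text
t: 4.5
eef_pos: [0.588, -0.1991, 0.0977]
orientation: [[0.749, 0.291, 0.595], [0.232, -0.957, 0.176], [0.62, 0.006, -0.784]]
wrist_force: [0.0, 0.3, 0.7]
width: 1.002
gripper_force: 0.0
```

```bash
python3 -c "
from p import *
goal(KN+.001*F[:,2],RL)
b=snap('top','t3.png');a=snap('scene','s3.png')
f=lambda im,x,y:cv2.resize(im[y:y+60,x:x+80],(400,300),interpolation=3)
cv2.imwrite('pics/c3.png',np.hstack([f(a,250,170),f(b,285,165)])[:,:,::-1])"
```

```text
t 4.5 pos [ 0.588  -0.1991  0.0977] q [-0.68  0.08  1.83  0.69  0.93  0.26] w 1.002 F [0.  0.3 0.7]
turn(share) [ 0.007 -0.006  0.   ] deg 0.5 | shift now-axes [-0.0043 -0.0025  0.0044] | shift goal-axes [-0.0043 -0.0025  0.0044] world [-0.0014  0.0022 -0.0061]
```

View pics/c3.png

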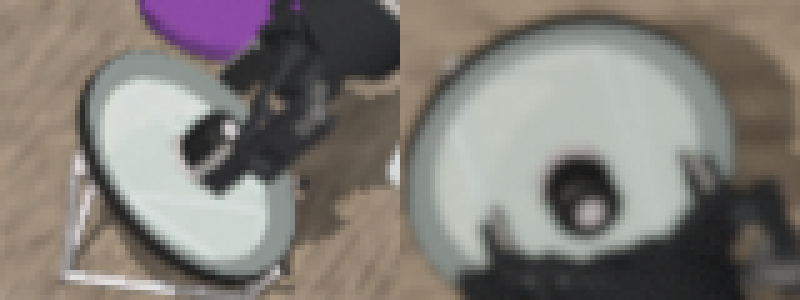

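The pads straddle the knob; their midpoint sits about 3–4 mm toward tool +y of the knob, matching the computed correction.

>>> {"api": "apply_moves", "payload": {"commands": [[-0.004, -0.003, 0.004, 0.007, -0.006, 0, 1], [0, 0, 0, 0, 0, 0, 1], [0, 0, 0, 0, 0, 0, 1]]}}

```text
t: 4.9
eef_pos: [0.5864, -0.1966, 0.092]
orientation: [[0.753, 0.295, 0.588], [0.232, -0.956, 0.182], [0.616, -0.0, -0.788]]
wrist_force: [0.6, 0.2, -0.0]
width: 1.002
gripper_force: 0.0
```

```bash
python3 -c "
from p import *
goal(KN+.001*F[:,2],RL)"
```

```text
t 4.9 pos [ 0.5864 -0.1966  0.092 ] q [-0.67  0.09  1.83  0.69  0.93  0.26] w 1.002 F [ 0.6  0.2 -0. ]
turn(share) [ 0.     0.    -0.001] deg 0.0 | shift now-axes [-0.0002  0.0005  0.0004] | shift goal-axes [-0.0002  0.0005  0.0004] world [ 0.0002 -0.0004 -0.0004]
```

>>> {"api": "apply_moves", "payload": {"commands": [[0, 0, 0, 0, 0, 0, -1], [0, 0, 0, 0, 0, 0, -1], [0, 0, 0, 0, 0, 0, -1], [0, 0, 0, 0, 0, 0, -1], [0, 0, 0, 0, 0, 0, -1]], "grip_force": 60}}

```text
t: 5.4
eef_pos: [0.5864, -0.1959, 0.0925]
orientation: [[0.753, 0.296, 0.588], [0.232, -0.955, 0.183], [0.616, -0.001, -0.788]]
wrist_force: [-4.9, 2.5, 4.6]
width: 0.38
gripper_force: 59.1
```

>>> {"api": "apply_moves", "payload": {"commands": [[0, 0, 0, 0, 0, 0, -1], [0, 0, 0, 0, 0, 0, -1]]}}

```text
t: 5.6
eef_pos: [0.5864, -0.196, 0.0925]
orientation: [[0.753, 0.296, 0.588], [0.232, -0.955, 0.183], [0.616, -0.001, -0.788]]
wrist_force: [-5.8, 2.3, 5.1]
width: 0.382
gripper_force: 59.2
```

>>> {"api": "apply_moves", "payload": {"commands": [[0, 0, -0.005, 0, 0, 0, -1], [0, 0, -0.01, 0, 0, 0, -1], [0, 0, -0.02, 0, 0, 0, -1], [0, 0, -0.03, 0, 0, 0, -1], [0, 0, -0.03, 0, 0, 0, -1]]}}

```text
t: 6.1
eef_pos: [0.5288, -0.2136, 0.165]
orientation: [[0.756, 0.295, 0.584], [0.232, -0.955, 0.183], [0.612, -0.002, -0.791]]
wrist_force: [0.8, 0.2, -4.5]
width: 0.381
gripper_force: 60.2
```

```bash
python3 -c "
from p import *
goal(RIM+[0,0,.1],tool([0,0,-1],.3-np.pi/2))"
```

```text
t 6.1 pos [ 0.5288 -0.2136  0.165 ] q [-0.78 -0.08  1.84  0.64  1.13  0.28] w 0.381 F [ 0.8  0.2 -4.5]
turn(share) [-0.002 -0.629 -0.001] deg 37.8 | shift now-axes [ 0.1624 -0.3539  0.0383] | shift goal-axes [ 0.152  -0.3537 -0.07  ] world [0.0407 0.3828 0.07  ]
```

>>> {"api": "apply_moves", "payload": {"commands": [[0, 0, -0.04, 0, 0, 0, -1], [0, 0, -0.04, 0, -0.1, 0, -1], [0, 0, 0, 0, -0.13, 0, -1], [0, 0, 0, 0, -0.13, 0, -1], [0, 0, 0, 0, -0.13, 0, -1]]}}

```text
t: 6.6
eef_pos: [0.4828, -0.2294, 0.2304]
orientation: [[0.946, 0.293, 0.138], [0.29, -0.956, 0.04], [0.144, 0.002, -0.99]]
wrist_force: [0.4, 0.1, -5.1]
width: 0.377
gripper_force: 60.3
```

>>> {"api": "apply_moves", "payload": {"commands": [[0, 0, 0, 0, -0.1, 0, -1], [0, 0, 0, 0, -0.039, 0, -1], [0, 0, 0, 0, 0, 0, -1]]}}

```text
t: 6.9
eef_pos: [0.4843, -0.2278, 0.2282]
orientation: [[0.955, 0.297, 0.002], [0.297, -0.955, 0.003], [0.003, -0.002, -1.0]]
wrist_force: [0.1, 0.2, -4.1]
width: 0.379
gripper_force: 60.3
```

```bash
python3 -c "
from p import *
goal(RIM+[0,0,.1],tool([0,0,-1],.3-np.pi/2))
a=snap('scene','s4.png');b=snap('top','t4.png')
f=lambda im,x,y:cv2.resize(im[y:y+150,x:x+200],(400,300),interpolation=3)
cv2.imwrite('pics/c4.png',np.hstack([f(a,200,80),f(b,230,130)])[:,:,::-1])"
```

```text
t 6.9 pos [ 0.4843 -0.2278  0.2282] q [-0.55  0.06  1.44  0.    1.64  0.72] w 0.379 F [ 0.1  0.2 -4.1]
turn(share) [-0.002 -0.003  0.001] deg 0.2 | shift now-axes [ 0.1991 -0.3539 -0.0056] | shift goal-axes [ 0.1987 -0.3541 -0.0068] world [0.0852 0.397  0.0068]
```

View pics/c4.png

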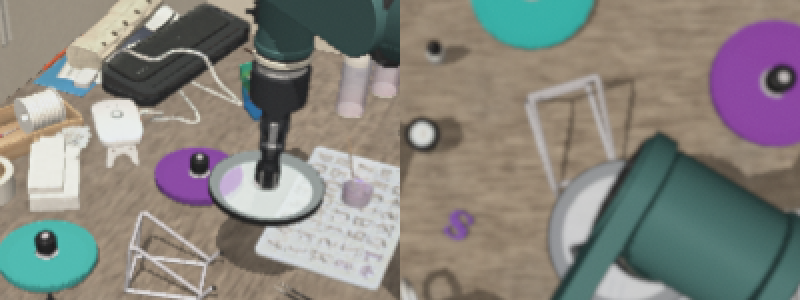

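The lid is off the stand, held level, with its centre at about (333,173) in the scene view. I'll check its offset from the TCP by its outline.

```bash
python3 - <<'E'
from p import *
im=cv2.imread('pics/s4.png').astype(float)
W=im[:,:,2]-im[:,:,0]
E=edges(im,'scene',(333.5,172.5,28.8,18,5),W,1,.85,1.2)
R=ray('scene',E);s=readout.get_state();T=s['eef_pos'];A=-s['orientation'][:,2]
for free in(0,1):
    def f(x):
        n=np.array([x[2],x[3],1])if free else A;n=n/np.linalg.norm(n);o=np.array([x[0],x[1],(T-.034*A)[2]])
        F=np.c_[n,n,n]
        return np.minimum(rad(*R,o,F,0),rad(*R,o,F,.012))-.08
    r=least_squares(f,[T[0],T[1],0,0],loss='soft_l1',f_scale=.001);print(r.x.round(4),(r.x[:2]-T[:2]).round(4),np.median(abs(f(r.x))),(f(r.x)*1000).round(0).tolist())
E
```

```text
[ 0.4861 -0.2295  0.      0.    ] [ 0.0028 -0.0012] 0.003504468392898988 [5.0, 1.0, -1.0, -1.0, 9.0, -2.0, 0.0, 2.0, 10.0, -1.0, -7.0, -7.0, -6.0, -7.0, -5.0, -12.0, -7.0, -8.0, 1.0, 3.0, 1.0, 2.0, 1.0, 0.0, 0.0, 2.0, 0.0, 1.0, -1.0, -2.0, -16.0, -17.0, -16.0, -16.0, -15.0, -14.0, 6.0, 3.0, -0.0, 0.0, 5.0, 8.0, 9.0, -14.0, -14.0, 2.0, -4.0, -5.0, -5.0, -6.0, -4.0, -4.0, 1.0, 6.0, 3.0, 4.0, 14.0, 2.0, -3.0, -3.0, -2.0, -3.0, -4.0, -3.0, 5.0, 2.0, -2.0, 13.0, 14.0, -2.0, -1.0, -0.0]
[ 0.4859 -0.2298  0.0373 -0.0046] [ 0.0025 -0.0015] 0.0036279190974279896 [6.0, 0.0, -2.0, -1.0, 10.0, -1.0, 2.0, 4.0, 12.0, 2.0, -5.0, -5.0, -4.0, -5.0, -3.0, -9.0, -5.0, -6.0, 3.0, 4.0, 2.0, 3.0, 2.0, 0.0, 0.0, 2.0, -0.0, -0.0, -1.0, -3.0, -17.0, -17.0, -16.0, -16.0, -15.0, -14.0, 6.0, 4.0, 0.0, 1.0, 7.0, 10.0, 12.0, -12.0, -12.0, 5.0, -1.0, -2.0, -3.0, -4.0, -1.0, -2.0, 3.0, 8.0, 4.0, 5.0, 15.0, 2.0, -3.0, -3.0, -3.0, -5.0, -5.0, -5.0, 4.0, 0.0, -4.0, 12.0, 12.0, -3.0, -1.0, -0.0]
```

>>> {"api": "apply_moves", "payload": {"commands": [[0.02, -0.036, 0, 0, 0, 0, -1], [0.025, -0.043, 0, 0, 0, 0, -1], [0.025, -0.043, 0, 0, 0, 0, -1], [0.025, -0.043, 0, 0, 0, 0, -1], [0.025, -0.043, 0, 0, 0, 0, -1]]}}

```text
t: 7.5
eef_pos: [0.5365, 0.0067, 0.2304]
orientation: [[0.956, 0.293, 0.005], [0.293, -0.956, 0.002], [0.006, -0.0, -1.0]]
wrist_force: [0.7, -0.4, -4.1]
width: 0.38
gripper_force: 60.7
```

>>> {"api": "apply_moves", "payload": {"commands": [[0.025, -0.043, 0, 0, 0, 0, -1], [0.025, -0.043, 0, 0, 0, 0, -1], [0.02, -0.04, 0, 0, 0, 0, -1], [0.009, -0.02, 0, -0.002, -0.003, 0, -1], [0, 0, 0, 0, 0, 0, -1]]}}

```text
t: 8.0
eef_pos: [0.5689, 0.1712, 0.2301]
orientation: [[0.954, 0.298, 0.001], [0.298, -0.954, 0.0], [0.001, 0.0, -1.0]]
wrist_force: [-0.2, -1.1, -4.5]
width: 0.376
gripper_force: 60.8
```

```bash
python3 -c "
from p import *
goal(RIM+[0,0,.06],tool([0,0,-1],.3-np.pi/2))"
```

```text
t 8.0 pos [0.5689 0.1712 0.2301] q [0.2  0.19 1.3  0.   1.66 1.46] w 0.376 F [-0.2 -1.1 -4.5]
turn(share) [ 0.    -0.001  0.003] deg 0.2 | shift now-axes [-0.0001  0.0021  0.0351] | shift goal-axes [-0.      0.0021  0.0351] world [ 0.0006 -0.002  -0.0351]
```

>>> {"api": "apply_moves", "payload": {"commands": [[0, 0.002, 0.02, 0, 0, 0, -1], [0, 0, 0.01, 0, 0, 0, -1], [0, 0, 0.008, 0, 0, 0, -1], [0, 0, 0, 0, 0, 0, -1]]}}

```text
t: 8.4
eef_pos: [0.5691, 0.1654, 0.1909]
orientation: [[0.956, 0.293, -0.002], [0.293, -0.956, -0.002], [-0.002, 0.002, -1.0]]
wrist_force: [0.3, -0.2, -4.9]
width: 0.377
gripper_force: 60.9
```

```bash
python3 -c "
from p import *
goal(RIM+[0,0,.034],tool([0,0,-1],.3-np.pi/2))
a=snap('scene','s5.png');b=snap('top','t5.png')
f=lambda im,x,y:cv2.resize(im[y:y+75,x:x+100],(400,300),interpolation=3)
cv2.imwrite('pics/c5.png',np.hstack([f(a,182,240),f(b,110,170)])[:,:,::-1])"
```

```text
t 8.4 pos [0.5691 0.1654 0.1909] q [ 0.19  0.2   1.36 -0.    1.58  1.46] w 0.377 F [ 0.3 -0.2 -4.9]
turn(share) [ 0.002  0.002 -0.002] deg 0.2 | shift now-axes [ 0.0016 -0.0036  0.0219] | shift goal-axes [ 0.0015 -0.0035  0.0219] world [ 0.0004  0.0038 -0.0219]
```

View pics/c5.png

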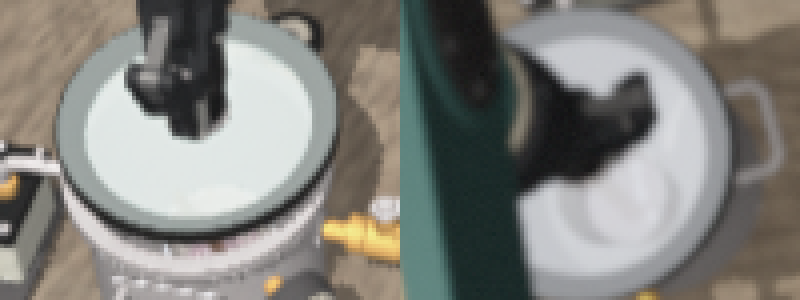

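The lid hangs just over the rim. In the scene view its outline centre is about (231,271). I'll fix its centre from outline points read off this crop.

>>> {"api": "apply_moves", "payload": {"commands": [[0, 0, 0, 0, 0, 0, -1], [0, 0, 0, 0, 0, 0, -1], [0, 0, 0, 0, 0, 0, -1]]}}

```text
t: 8.8
eef_pos: [0.5703, 0.1667, 0.1936]
orientation: [[0.956, 0.295, 0.003], [0.295, -0.956, -0.001], [0.003, 0.002, -1.0]]
wrist_force: [0.5, -0.3, -3.5]
width: 0.372
gripper_force: 60.9
```

```bash
python3 - <<'E'
from p import *
goal(RIM+[0,0,.034],tool([0,0,-1],.3-np.pi/2))
T=np.array([.5691,.1654,.1909]); Z=T[2]-.034
def fit(n,P,nm):
    R=ray(n,P);I=np.eye(3)
    f=lambda x:np.minimum(rad(*R,np.r_[x,Z],I,0),rad(*R,np.r_[x,Z],I,.012))-.08
    r=least_squares(f,T[:2]);print(nm,r.x,(f(r.x)*1e3).round(1))
E1=np.array([(65,172),(100,212),(180,240),(250,232),(310,190),(335,150),(57,120),(62,95),(90,55),(130,25),(250,18),(300,45),(328,80)])/4+[182,240]
E2=np.array([(640,20),(680,48),(712,90),(730,150),(722,200),(700,245),(665,285),(590,10)])
fit('scene',E1,'eye scene'); fit('top',(E2-[400,0])/4+[110,170],'eye top')
im=cv2.imread('pics/s5.png');
x,e=np.array([0,0]),0
s=snap('scene','s6.png')
E
```

```text
t 8.8 pos [0.5703 0.1667 0.1936] q [ 0.19  0.2   1.35 -0.    1.58  1.46] w 0.372 F [ 0.5 -0.3 -3.5]
turn(share) [ 0.002 -0.002 -0.001] deg 0.2 | shift now-axes [-0.0001 -0.0027  0.0246] | shift goal-axes [-0.0001 -0.0027  0.0246] world [-0.0008  0.0025 -0.0246]
eye scene [0.56831737 0.16534519] [-2.2 -4.  -3.  -0.7 -1.6 -0.5 -2.3 -1.6 -1.7  0.1 -3.8 -4.6 -3.2]
eye top [0.56822302 0.16796263] [ 1.3  0.1 -0.7  0.1 -0.8 -0.5  1.8 -0. ]
```

>>> {"api": "apply_moves", "payload": {"commands": [[0.0005, -0.0025, 0.005, 0, 0, 0, -1], [0, 0, 0.005, 0, 0, 0, -1], [0, 0, 0.003, 0, 0, 0, -1], [0, 0, 0, 0, 0, 0, -1], [0, 0, 0, 0, 0, 0, -1]]}}

```text
t: 9.35
eef_pos: [0.5697, 0.1691, 0.1795]
orientation: [[0.956, 0.295, 0.001], [0.295, -0.956, -0.002], [0.001, 0.002, -1.0]]
wrist_force: [0.1, 0.0, -3.6]
width: 0.372
gripper_force: 60.9
```

```bash
python3 - <<'E'
from p import *
P=[]
for i in range(6):
    snap('top','x.png');P.append(readout.get_state()['eef_pos'])
print(np.mean(P,0),np.std(P,0))
goal(RIM+[0,0,.034],tool([0,0,-1],.3-np.pi/2))
E
```

```text
[0.56996551 0.16911867 0.18009134] [3.57104696e-05 1.29907131e-05 1.04112328e-04]
t 9.65 pos [0.57   0.1691 0.1801] q [ 0.19  0.21  1.37 -0.    1.56  1.47] w 0.384 F [-0.5 -0.2 -3.8]
turn(share) [ 0.002 -0.002 -0.001] deg 0.2 | shift now-axes [-0.0004 -0.0003  0.0111] | shift goal-axes [-0.0004 -0.0002  0.0111] world [-0.0005  0.0001 -0.0111]
```

>>> {"api": "apply_moves", "payload": {"commands": [[0, 0, 0.002, 0.002, -0.002, 0, -1], [0, 0, 0.002, 0, 0, 0, -1], [0, 0, 0.002, 0, 0, 0, -1], [0, 0, 0.001, 0, 0, 0, -1], [0, 0, 0, 0, 0, 0, -1]]}}

```text
t: 10.15
eef_pos: [0.5697, 0.1691, 0.1724]
orientation: [[0.956, 0.295, -0.001], [0.295, -0.956, -0.0], [-0.001, -0.0, -1.0]]
wrist_force: [0.6, 0.1, -4.5]
width: 0.378
gripper_force: 60.9
```

>>> {"api": "apply_moves", "payload": {"commands": [[0, 0, 0.001, 0, 0, 0, -1], [0, 0, 0.001, 0, 0, 0, -1], [0, 0, 0.001, 0, 0, 0, -1], [0, 0, 0, 0, 0, 0, -1]]}}

```text
t: 10.55
eef_pos: [0.5699, 0.1691, 0.1703]
orientation: [[0.956, 0.295, -0.0], [0.295, -0.956, 0.0], [-0.0, -0.0, -1.0]]
wrist_force: [-0.4, -1.0, -1.7]
width: 0.375
gripper_force: 61.0
```

>>> {"api": "apply_moves", "payload": {"commands": [[0, 0, 0.001, 0, 0, 0, -1], [0, 0, 0, 0, 0, 0, -1]]}}

```text
t: 10.75
eef_pos: [0.57, 0.1691, 0.1701]
orientation: [[0.956, 0.295, 0.0], [0.295, -0.956, 0.0], [0.0, -0.0, -1.0]]
wrist_force: [-1.9, -0.9, 2.8]
width: 0.383
gripper_force: 61.6
```

>>> {"api": "apply_moves", "payload": {"commands": [[0, 0, 0.001, 0, 0, 0, -1], [0, 0, 0, 0, 0, 0, -1]]}}

```text
t: 10.95
eef_pos: [0.57, 0.1691, 0.1701]
orientation: [[0.956, 0.295, 0.001], [0.295, -0.956, 0.0], [0.001, 0.0, -1.0]]
wrist_force: [-3.1, -2.3, 5.3]
width: 0.38
gripper_force: 62.0
```

>>> {"api": "apply_moves", "payload": {"commands": [[0, 0, 0, 0, 0, 0, -0.1], [0, 0, 0, 0, 0, 0, 0.2], [0, 0, 0, 0, 0, 0, 0.5], [0, 0, 0, 0, 0, 0, 0.5], [0, 0, 0, 0, 0, 0, 0.5]], "grip_force": 20}}

```text
t: 11.45
eef_pos: [0.5698, 0.1691, 0.1676]
orientation: [[0.956, 0.295, -0.001], [0.295, -0.956, -0.0], [-0.001, -0.0, -1.0]]
wrist_force: [0.2, -0.2, 0.0]
width: 0.751
gripper_force: 0.0
```

>>> {"api": "apply_moves", "payload": {"commands": [[0, 0, -0.02, 0, 0, 0, 0.5], [0, 0, -0.03, 0, 0, 0, 0.5], [-0.05, 0, -0.02, 0, 0, 0, 0.5], [-0.05, 0, 0, 0, 0, 0, 0.5], [-0.05, 0, 0, 0, 0, 0, 0.5]]}}

```text
t: 11.95
eef_pos: [0.4291, 0.1256, 0.2371]
orientation: [[0.955, 0.295, 0.001], [0.295, -0.955, -0.0], [0.001, 0.0, -1.0]]
wrist_force: [-0.6, 0.6, 0.8]
width: 0.751
gripper_force: 0.0
```

```bash
python3 -c "
from p import *
PV=np.array([.4638,.1407]);a=np.radians(-149.8)
goal(np.r_[PV+.052*np.array([np.cos(a),np.sin(a)]),.121],tool([0,0,-1],a+np.pi/2))
a=snap('scene','s7.png');b=snap('top','t7.png')
f=lambda im,x,y:cv2.resize(im[y:y+75,x:x+100],(400,300),interpolation=3)
cv2.imwrite('pics/c7.png',np.hstack([f(a,182,240),f(b,110,170)])[:,:,::-1])"
```

```text
t 11.95 pos [0.4291 0.1256 0.2371] q [ 0.16 -0.14  1.62 -0.    1.66  1.43] w 0.751 F [-0.6  0.6  0.8]
turn(share) [ 0.    -0.001 -0.217] deg 13.0 | shift now-axes [-0.0131  0.0075  0.1161] | shift goal-axes [-0.0144  0.0044  0.1161] world [-0.0102 -0.0111 -0.1161]
```

View pics/c7.png

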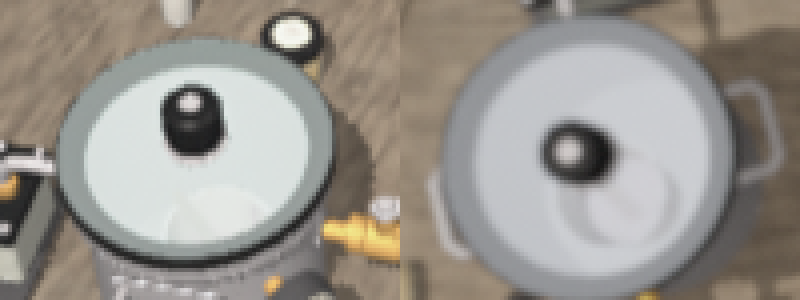

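The lid sits evenly on the rim in both views, knob free at about (230,269) scene and (143,208) top. Now the lever.

>>> {"api": "apply_moves", "payload": {"commands": [[-0.013, 0.007, 0.02, 0, 0, -0.117, 0], [0, 0, 0.03, 0, 0, -0.1, 0], [0, 0, 0.03, 0, 0, 0, 0], [0, 0, 0, 0, 0, 0, 0], [0, 0, 0, 0, 0, 0, 0]]}}

```text
t: 12.55
eef_pos: [0.4198, 0.1155, 0.1568]
orientation: [[0.865, 0.502, -0.001], [0.502, -0.865, -0.0], [-0.001, -0.0, -1.0]]
wrist_force: [-0.5, 0.8, 0.8]
width: 0.501
gripper_force: 0.0
```

```bash
cat > g.py <<'E'
from p import *
import sys
PV=np.array([.4638,.1407])
def lev(deg):
    a=np.radians(deg);goal(np.r_[PV+.052*np.array([np.cos(a),np.sin(a)]),.121],tool([0,0,-1],a+np.pi/2))
    s=readout.get_state();d=s['eef_pos'][:2]-PV;print('r',np.linalg.norm(d),'ang',np.degrees(np.arctan2(d[1],d[0])),'toolyaw',np.degrees(np.arctan2(-s['orientation'][1,0],-s['orientation'][0,0])))
lev(float(sys.argv[1]))
E
python3 g.py -149.8
```

```text
t 12.55 pos [0.4198 0.1155 0.1568] q [ 0.14 -0.13  1.77  0.    1.5   1.18] w 0.501 F [-0.5  0.8  0.8]
turn(share) [-0.     0.001 -0.001] deg 0.1 | shift now-axes [-0.0013  0.0004  0.0358] | shift goal-axes [-0.0013  0.0003  0.0358] world [-0.001  -0.001  -0.0358]
r 0.05065934700061217 ang -150.1796768896603 toolyaw -149.83750325269938
```

>>> {"api": "apply_moves", "payload": {"commands": [[-0.001, 0, 0.015, 0, 0, 0, 0], [0, 0, 0.013, 0, 0, 0, 0], [0, 0, 0.008, 0, 0, 0, 0], [0, 0, 0, 0, 0, 0, 0], [0, 0, 0, 0, 0, 0, -0.4]], "grip_force": 20}}

```text
t: 13.05
eef_pos: [0.419, 0.115, 0.121]
orientation: [[0.865, 0.503, -0.0], [0.503, -0.865, -0.0], [-0.0, -0.0, -1.0]]
wrist_force: [0.3, 0.5, -0.5]
width: 0.346
gripper_force: 0.0
```

>>> {"api": "apply_moves", "payload": {"commands": [[0, 0, 0, 0, 0, 0, -1], [0, 0, 0, 0, 0, 0, -1], [0, 0, 0, 0, 0, 0, -1], [0, 0, 0, 0, 0, 0, -1], [0, 0, 0, 0, 0, 0, -1]]}}

```text
t: 13.55
eef_pos: [0.4192, 0.115, 0.1213]
orientation: [[0.865, 0.502, 0.001], [0.502, -0.865, 0.0], [0.001, 0.0, -1.0]]
wrist_force: [0.0, -0.1, 3.5]
width: 0.146
gripper_force: 24.8
```

```bash
python3 g.py -120
```

```text
t 13.55 pos [0.4192 0.115  0.1213] q [ 0.14 -0.11  1.83  0.    1.43  1.18] w 0.146 F [ 0.  -0.1  3.5]
turn(share) [ 0.001 -0.001 -0.497] deg 29.8 | shift now-axes [0.0064 0.0261 0.0003] | shift goal-axes [-0.0074  0.0258  0.0003] world [ 0.0186 -0.0193 -0.0003]
r 0.05148955506857936 ang -150.05955246128062 toolyaw -149.834479437376
```

>>> {"api": "apply_moves", "payload": {"commands": [[0.0001, 0.0027, 0, 0, 0, -0.05, -1], [0.0001, 0.0027, 0, 0, 0, -0.05, -1], [0.0001, 0.0027, 0, 0, 0, -0.05, -1], [0.0001, 0.0027, 0, 0, 0, -0.05, -1], [0.0001, 0.0027, 0, 0, 0, -0.05, -1]]}}

```text
t: 14.05
eef_pos: [0.4276, 0.1041, 0.1213]
orientation: [[0.704, 0.711, 0.001], [0.711, -0.704, -0.0], [0.0, 0.001, -1.0]]
wrist_force: [-0.0, -1.0, 4.4]
width: 0.145
gripper_force: 24.9
```

>>> {"api": "apply_moves", "payload": {"commands": [[0.0001, 0.0027, 0, 0, 0, -0.05, -1], [0.0001, 0.0027, 0, 0, 0, -0.05, -1], [0.0001, 0.0027, 0, 0, 0, -0.05, -1], [0.0001, 0.0027, 0, 0, 0, -0.05, -1], [0.0001, 0.0027, 0, 0, 0, -0.05, -1]]}}

```text
t: 14.55
eef_pos: [0.4384, 0.0957, 0.1213]
orientation: [[0.496, 0.868, 0.001], [0.868, -0.496, -0.001], [-0.001, 0.001, -1.0]]
wrist_force: [0.5, -0.9, 3.5]
width: 0.147
gripper_force: 24.9
```

>>> {"api": "apply_moves", "payload": {"commands": [[0, 0, 0, 0, 0, 0, -1], [0, 0, 0, 0, 0, 0, -1]]}}

```text
t: 14.75
eef_pos: [0.4385, 0.0957, 0.1213]
orientation: [[0.499, 0.867, 0.001], [0.867, -0.499, -0.001], [-0.001, 0.002, -1.0]]
wrist_force: [-0.2, -2.3, 6.0]
width: 0.145
gripper_force: 25.0
```

```bash
python3 g.py -120
```

```text
t 14.75 pos [0.4385 0.0957 0.1213] q [ 0.09 -0.08  1.8  -0.    1.42  0.61] w 0.145 F [-0.2 -2.3  6. ]
turn(share) [0.002 0.001 0.002] deg 0.1 | shift now-axes [-0.0004 -0.0005  0.0003] | shift goal-axes [-0.0004 -0.0005  0.0003] world [-0.0007 -0.0001 -0.0003]
r 0.051605235745708466 ang -119.40893069140974 toolyaw -119.90520360578115
```

>>> {"api": "apply_moves", "payload": {"commands": [[0, 0, 0, 0, 0, 0, -0.4], [0, 0, 0, 0, 0, 0, 0], [0, 0, 0, 0, 0, 0, 0], [0, 0, -0.03, 0, 0, 0, 0], [0, 0, -0.04, 0, 0, 0, 0]]}}

```text
t: 15.25
eef_pos: [0.4357, 0.0964, 0.188]
orientation: [[0.497, 0.868, -0.009], [0.868, -0.497, -0.0], [-0.005, -0.007, -1.0]]
wrist_force: [1.2, 0.5, -0.1]
width: 0.499
gripper_force: 0.0
```

>>> {"api": "apply_moves", "payload": {"commands": [[0, 0, -0.05, 0, 0, 0, 0], [0, 0.05, 0, 0, 0, 0, 0], [0, 0.05, 0, 0, 0, 0, 0], [0, 0.05, 0, 0, 0, 0, 0], [0, 0.05, 0, 0, 0, 0, 0]]}}

```text
t: 15.75
eef_pos: [0.6127, -0.0039, 0.2399]
orientation: [[0.497, 0.868, -0.001], [0.868, -0.497, 0.001], [-0.0, -0.001, -1.0]]
wrist_force: [0.0, 0.5, 1.0]
width: 0.501
gripper_force: 0.0
```

>>> {"api": "apply_moves", "payload": {"commands": [[0, 0.05, 0, 0, 0, 0, 0], [0, 0.05, 0, 0, 0, 0, 0], [0, 0, 0, 0, 0, 0, 0]]}}

```text
t: 16.05
eef_pos: [0.7015, -0.0566, 0.232]
orientation: [[0.501, 0.865, -0.009], [0.865, -0.501, 0.0], [-0.004, -0.008, -1.0]]
wrist_force: [0.1, -0.5, -1.5]
width: 0.499
gripper_force: 0.0
```

```bash
python3 - <<'E'
from p import *
I={n:snap(n,n+'9.png')[:,:,::-1].copy() for n in('scene','top')}
for n,bx in(('top',(160,250,215,305)),('scene',(270,270,330,305))):
    h=cv2.cvtColor(I[n],cv2.COLOR_BGR2HSV);m=cv2.inRange(h,(20,90,90),(36,255,255));z=np.zeros_like(m);x0,y0,x1,y1=bx;z[y0:y1,x0:x1]=255;m&=z
    k,l,st,c=cv2.connectedComponentsWithStats(m);i=1+st[1:,4].argmax()
    P=np.argwhere(l==i)[:,::-1];w=onz(n,P,.1195);u=np.linalg.svd(w[:,:2]-w[:,:2].mean(0))[2][0];u*=np.sign(-u[1]);s=(w[:,:2]-w[:,:2].mean(0))@u
    mid=w[:,:2].mean(0)+u*(s.max()+s.min())/2
    print(n,st[i],mid,np.ptp(s),'pivot',mid-.052*u,'yaw',np.degrees(np.arctan2(u[1],u[0])))
f=lambda im,x,y:cv2.resize(im[y:y+105,x:x+140],(400,300),interpolation=3)
a=f(I['scene'],190,230);b=f(I['top'],110,165)
big=lambda im,x,y:cv2.resize(im[y:y+75,x:x+100],(400,300),interpolation=3)
cv2.imwrite('pics/c9.png',np.vstack([np.hstack([a,b]),np.hstack([big(I['scene'],182,240),big(I['top'],110,170)])]))
E
```

```text
top [169 250   7   5  26] [0.47961816 0.13910698] 0.013143406070994752 pivot [0.48609757 0.19070172] yaw -97.15789434545212
scene [285 274  24  16 151] [0.43702127 0.09527277] 0.06029330846035901 pivot [0.46238222 0.14066904] yaw -119.19022505028845
```

View pics/c9.png

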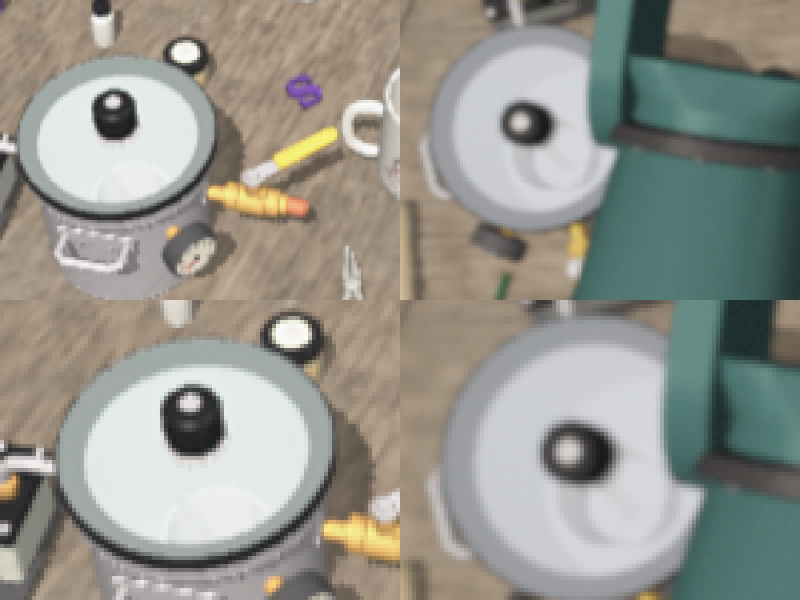

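The lid is still evenly seated and the lever now points about -119° in world; bystanders are undisturbed. One numeric check of the valve's heading and the lid's level.

```bash
python3 - <<'E'
from p import *
w=onz('scene',np.array([(222,196),(300,208)])/2.857+[190,230],.085);d=w[0]-w[1];print('valve heading',np.degrees(np.arctan2(d[1],d[0])))
# gasket/top outline, scene crop scale 4
P=np.array([(58,455),(66,420),(100,372),(150,345),(200,338),(250,347),(300,378),(328,415),(335,455),(328,490),(300,528),(250,557),(200,566),(150,560),(100,537),(68,498)])
R=ray('scene',(P-[0,300])/4+[182,240])
def f(x):
    n=np.array([x[2],x[3],1]);n/=np.linalg.norm(n);F=np.c_[n,n,n];o=np.r_[x[:2],x[4]]
    return np.minimum(rad(*R,o,F,0),rad(*R,o,F,.012))-.08
for z in(.135,.138,.141):
    g=lambda x:f(np.r_[x,0,0,z]);r=least_squares(g,RIM[:2]);print('level',z,r.x.round(4),(g(r.x)*1e3).round(1))
g=lambda x:f(np.r_[x,.135]);r=least_squares(g,[.57,.17,0,0]);print('tilt',r.x.round(4))
E
```

```text
valve heading 16.7897274902021
level 0.135 [0.5692 0.1679] [-2.2 -2.5 -0.6 -0.6 -2.4 -5.  -6.6 -3.3 -1.2 -0.1 -0.1 -1.2 -3.  -4.6
 -4.3 -3.1]
level 0.138 [0.5678 0.1698] [-2.5 -2.9 -1.  -1.  -2.8 -5.4 -6.9 -3.6 -1.5 -0.4 -0.4 -1.5 -3.3 -4.9
 -4.6 -3.4]
level 0.141 [0.5663 0.1716] [-2.9 -3.2 -1.4 -1.3 -3.2 -5.7 -7.2 -3.9 -1.8 -0.7 -0.7 -1.9 -3.6 -5.2
 -4.9 -3.7]
tilt [ 0.5693  0.168  -0.0563 -0.1079]
```

```bash
python3 -c "
from h import *
print(order.close_job())"
```

```text
the job is handed in; nothing more can be done
None
```

I set the clear lid on the pot and turned the bleed lever to about 45° (within a degree or two by camera), then handed the job in at about 16 s; the lid looked level and fully home in both views, though my numeric tilt check was inconclusive.

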